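# Gauge, close and hold a split instrument housing

### The arm

A 6-joint arm with a two-finger parallel gripper is mounted at the origin on a cart in front of the work surface, level with it; the furniture and walls round the work are solid. World frame = base frame: x ahead of the robot, y to its left, z up, the work surface at z = 0. Lengths are in mm, angles in rad, forces in N, time in s.
With the tool pointing down it reaches from about 350 to 875 mm from the base axis. Payload 4.2 kg.
Tool frame: the origin (TCP) lies midway between the tips of the shut fingers; the grasp point (between the pads) lies 19 mm behind it; z points along the fingers, y is the direction in which the jaws open and shut (so a half turn about z gives the same grasp; the last joint's range is limited). The gripper opens to 85 mm and grips with 20 to 120 N. Pads are 22 mm wide; open, the fingers measure 114 mm over their backs; the gripper's body (76 mm by 85 mm) begins 54 mm behind the grasp point. The pads swing forward as they close: fully open they stand 13 mm farther back than shut.
Start: joints at [-1.031, 0.385, 0.008, 0, -1.194, -0.259], TCP at [173.219, -600.495, 231.312] pointing down, gripper open.
Joint ranges: [-3.14, 3.14], [-1.21, 2.06], [-1.07, 1.41], [-3.16, 2.05], [-2.99, -0.16], [-3.1, 3.1]. Speed limits (rad/s): [2.79, 2.79, 3.14, 3.14, 3.14, 3.14].

### API

Orientations are given as a unit quaternion [x, y, z, w].
In Python, from bench import readout, optics, workorder, nets gives the robot as it stands. The module is installed in compiled form; this text tells all that it offers.
- The arm moves only by the tool move_arm, never from a script. Its argument "steps" is a list of rows, each a list of 7 numbers: the opening, from -1 (shut) to 1 (fully open), so that 0 is half open, then the shift along the world's x, y, z in mm, then the turn, a rotation vector about the world's x, y, z in rad. In form: [[gripper, tx, ty, tz, wx, wy, wz], ...]. A call has 1 to 5 rows; each row is the pose to reach, as a shift and turn from the pose commanded when the call began; what a row does not reach only later rows make up. A row lasts 1/12 s, in which the tool goes at most 41.7 mm and 7.16 degrees, less where a joint would pass 70% of its speed; a pose out of reach is approached as far as the arm can. A call with a gripper value outside its range is refused whole. The fingers move at their own pace and stop on an object; the grip force is fixed at half the most. Time passes only in rows, so rows that repeat a pose let the fingers close. It gives the time, the measured TCP pose, the force and the opening at its end, in the units of the state.
- readout.read_state(): the state, without advancing time (a new reading comes with each control period).
- optics.get_image(name): name is "scene" or "side" or "wrist"; returns a dict with "frame" (480x640x3 uint8, blue, green, red), "fx", "fy", "cx", "cy" (pixels), "rvec" (rotation vector, rad) and "tvec" (3), from world to camera coordinates, as OpenCV has them. Camera axes: x right, y down, z forward; pixel columns grow to the right and rows downward; lengths in mm; the calibration is good to about 2 mm. A picture is of the moment at which its call begins. There is no depth.
- workorder.job_done(): hands the job in, once; it reports no verdict.
Trained networks look in a picture, given as the dict that the camera call returned (one of the last four; its "shot" number tells which), for a name from the list of things; names that differ only in an ending like _2 or _b are one class to them, and where a whole thing is asked for, a point or a joint stands for the part that bears it (a point fixed in the world has none). Each returns a list of dicts, best first, with "conf" (0 to 1); they miss things now and then, are a little off and sometimes report something else, mostly with a low value. They report only what shows in the picture. A call takes as long as a camera call. They do not tell look-alikes from the thing itself.
- nets.silhouettes(name, picture): "region" (480x640 bool, what is visible of it) and "extent" ([left, top, right, bottom] in pixels, round what is visible of it).
- nets.tip_of(name, picture): "uv" ([column, row] in pixels: a listed point, or the origin of a listed thing).
The state is a dict: "clock": time; "joints": joint angles; "joint_vel": joint speeds; "joint_efforts": joint torques, N m; "position": TCP position; "ee_rot": TCP orientation; "contact_force": force on the tool from outside, world axes, zero at the start; "wrist_torque": the same for the moment, N m; "gripper_width": finger opening in mm.
Only numpy, scipy, OpenCV 4.12 (cv2) and the standard library are available. Lean on these libraries where they do the work, as an engineer would, in place of code of your own. Each camera call takes 0.05 s, during which the arm holds its last target.

### The job

The lower half of a small metal housing is clamped in the white nest. First push the red gauge knob down until its foot rests on the lug of the lower half, and let it spring back up; then pick up the grey cover by its finned block, set it on the two dowels with its yellow dot at the same corner as the yellow dot on the lower half, and press it down against the sprung plate inside until the two faces meet. Finish while holding the pair pressed fully shut (the program ends with the robot still pressing), and leave the other things on the bench alone.

Things in the scene. Friction and masses are not known exactly. Their poses are not given: they have to be found in the camera images.
- cover_block (a point): centre of the dark finned block on top of the loose grey cover (upper half). Block 24 mm (x) x 50 mm (y) x 26 mm high, meant for gripping across its x. The cover plate under it is 64 x 110 x 16 mm, underside 29 mm below this point, plate top 13 mm below, block top 13 mm above. Axes of the cover: x across, y lengthwise, z up; the end with the yellow dot is +y (dot at the -x +y corner). At the start it lies flat on the bench; about 0.18 kg (0.14 to 0.25)
- cover_seat (a point): centre of the cover's underside (the face that meets the lower half), axes as the cover's
- hole_dot (a point): centre, on the underside, of the dowel slot at the yellow-dot end of the cover: through, 10.5 mm across x, 13.5 mm along y, 42 mm from the centre on +y
- hole_plain (a point): centre, on the underside, of the round 10.5 mm dowel hole at the other end, 42 mm from the centre on -y
- nest_seat (a point): centre of the upper (parting) face of the lower half, 40 mm above the bench. The lower half, 64 x 110 mm, is fixed in the white nest; x across, y lengthwise, z up, +y is the end with the yellow dot and the gauge. The cover is shut when cover_seat meets this point with the axes alike
- dowel_dot (a point): foot of the dowel at the yellow-dot end, at the parting face. Both dowels: 8 mm thick, stand 16 mm above the parting face, top 5 mm tapered to 4.4 mm
- dowel_plain (a point): foot of the dowel at the other end
- gauge_knob (a point): centre of the top of the red round gauge knob (26 mm across, 10 mm high), 104 mm above the bench when up; pushed straight down along world z
- lug_top (a point): point on top of the lug of the lower half, right under the gauge foot, 30 mm above the bench
- gauge (a joint): travel of the gauge foot in m: 0 up, grows downward, spring-returned (1.2 N to start, 3 N at the lug); the foot touches the lug at 0.012
- contact_plate (a joint): travel of the sprung copper plate inside the lower half in m: 0 up, when it stands 6 mm proud of the parting face; 0.006 when the cover is fully shut. It pushes back with 4.5 N at 0 and 10 N at 0.006, so it lifts the cover off again if not held
- tape_roll: roll of amber tape lying flat, 62 mm across, 12 mm high; leave alone
- dropper_bottle: small dropper bottle with black cap, 34 mm across, 96 mm tall; leave alone
- brush: black flat brush, 151 mm long, lying on the bench between robot and nest; leave alone
Not all that is in view belongs to the job. What is shaped like the part that bears cover_block but purple is not meant.

How it is judged:
By the outcome, as a careful person would: the job done as asked, in the order asked, and still so for the second after the job is handed in, while the arm keeps its last pose, push and grip.
It also fails if it takes over 51 s, if anything falls off the work surface, if the arm or the gripper's body presses on something with over 40 N, if the wrist force passes 120 N, or if a joint passes its speed limit or range.

## Working session

There is one attempt and no reset: what is moved stays moved. The work goes in short steps, Python scripts to look and compute and a tool call to move; the robot and the scene stay as the last step left them, time stands still between calls to the robot, and variables do not carry over. Pictures are saved under pics/ and viewed, and the job is handed in when it is done.

Besides the shell and the picture viewer there is one more tool, called as name(argument=value, ...), one argument or row to a line, values as JSON. move_arm: Moves the arm, as the interface text tells. Its arguments: {"type":"object","properties":{"steps":{"type":"array","items":{"type":"array","items":{"type":"number"}}}},"required":["steps"]}

```bash
mkdir -p pics
cat > h.py <<'E'
import numpy as np, cv2
from bench import readout, optics, workorder, nets
def P(pic):
    R=cv2.Rodrigues(np.array(pic["rvec"],float))[0]; return R,np.array(pic["tvec"],float).ravel()
def proj(pic,X):
    R,t=P(pic); c=R@np.asarray(X,float)+t
    return np.array([pic["fx"]*c[0]/c[2]+pic["cx"],pic["fy"]*c[1]/c[2]+pic["cy"]])
def atz(pic,uv,z):
    R,t=P(pic); C=-R.T@t
    d=R.T@np.array([(uv[0]-pic["cx"])/pic["fx"],(uv[1]-pic["cy"])/pic["fy"],1.])
    return C+d*(z-C[2])/d[2]
def tri(obs):
    A=np.zeros((3,3));b=np.zeros(3)
    for pic,uv in obs:
        R,t=P(pic);C=-R.T@t
        d=R.T@np.array([(uv[0]-pic["cx"])/pic["fx"],(uv[1]-pic["cy"])/pic["fy"],1.]);d/=np.linalg.norm(d)
        M=np.eye(3)-np.outer(d,d);A+=M;b+=M@C
    return np.linalg.solve(A,b)
E
python3 - <<'E'
from h import *
np.set_printoptions(precision=1,suppress=True)
s=readout.read_state();print(s)
for n in ["scene","side","wrist"]:
    p=optics.get_image(n);cv2.imwrite(f"pics/a_{n}.png",p["frame"])
    R,t=P(p);print(n,"cam",-R.T@t,p["fx"])
    for k,z in [("cover_block",29),("nest_seat",40),("dowel_dot",40),("dowel_plain",40),("gauge_knob",104),("lug_top",30),("hole_dot",0)]:
        print(k,[(round(d["conf"],2),np.round(d["uv"]),atz(p,d["uv"],z)) for d in nets.tip_of(k,p)[:3]])
E
```

```text
{'clock': 0.0, 'joints': array([-1. ,  0.4,  0. , -0. , -1.2, -0.3]), 'joint_vel': array([-0.,  0.,  0.,  0., -0., -0.]), 'joint_efforts': array([ -0. , -39.2,  18.8,   4.2,  -0. ,  -0. ]), 'position': array([ 173. , -599.9,  230.2]), 'ee_rot': array([-0.1,  1. ,  0. , -0. ]), 'contact_force': array([-0.1,  0.3, -0.4]), 'wrist_torque': array([-0.,  0., -0.]), 'gripper_width': 85.31006030383986}
scene cam [   0.1  560.6 1097.6] 602.6475214578909
cover_block [(0.91, array([418., 238.]), array([ 387.2, -334.3,   29. ])), (0.83, array([380., 199.]), array([ 530.2, -387.3,   29. ])), (0.76, array([448., 195.]), array([ 406.3, -506.7,   29. ]))]
nest_seat [(0.6, array([254., 308.]), array([550. ,  60.9,  40. ]))]
dowel_dot [(0.88, array([245., 326.]), array([535.3, 106.3,  40. ])), (0.15, array([319., 355.]), array([371.7,  64.9,  40. ]))]
dowel_plain [(0.55, array([266., 301.]), array([542.2,  31.9,  40. ]))]
gauge_knob [(0.55, array([232., 323.]), array([526.6, 144.3, 104. ]))]
lug_top [(0.67, array([239., 344.]), array([519.5, 141.5,  30. ])), (0.57, array([318., 358.]), array([372.7,  
[... 633 characters left out ...]
array([534.1, 110.7,  40. ]))]
dowel_plain [(0.94, array([324., 229.]), array([553.2,  27.8,  40. ]))]
gauge_knob [(0.46, array([315., 192.]), array([533.4, 154. , 104. ]))]
lug_top [(0.9, array([314., 214.]), array([526.3, 145.7,  30. ])), (0.22, array([375., 216.]), array([719.3, 117.3,  30. ]))]
hole_dot [(0.94, array([331., 295.]), array([ 552.4, -241.9,    0. ])), (0.79, array([283., 361.]), array([ 432.1, -470.8,    0. ])), (0.73, array([324., 322.]), array([ 527.7, -347.1,   -0. ]))]
wrist cam [ 105.9 -620.3  373.7] 352.32128547610796
cover_block [(0.68, array([343., 415.]), array([ 410.9, -500.6,   29. ]))]
nest_seat []
dowel_dot []
dowel_plain []
gauge_knob []
lug_top []
hole_dot []
```

View pics/a_scene.png

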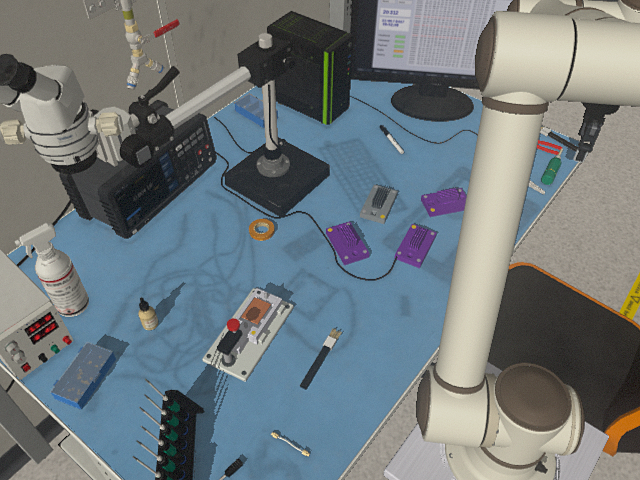

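View pics/a_side.png

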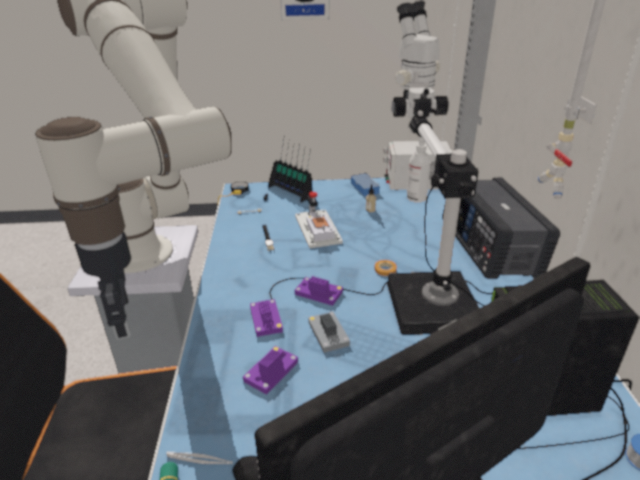

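View pics/a_wrist.png

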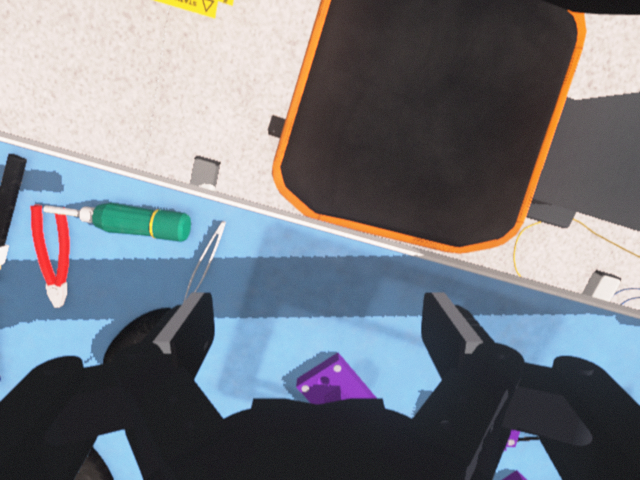

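Run:
```python
import cv2,numpy as np
a=cv2.imread("pics/a_scene.png");b=cv2.imread("pics/a_side.png")
x=cv2.resize(a[165:285,310:500],None,fx=4,fy=4,interpolation=cv2.INTER_CUBIC)
cv2.imwrite("pics/a_c1.png",x)
x=cv2.resize(b[260:400,240:440],None,fx=4,fy=4,interpolation=cv2.INTER_CUBIC);cv2.imwrite("pics/a_c2.png",x)
x=np.hstack([cv2.resize(a[280:380,200:290],(396,440)),cv2.resize(b[170:270,270:360],(396,440))]);cv2.imwrite("pics/a_c3.png",x)
```

```text
(no output)
```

View pics/a_c1.png

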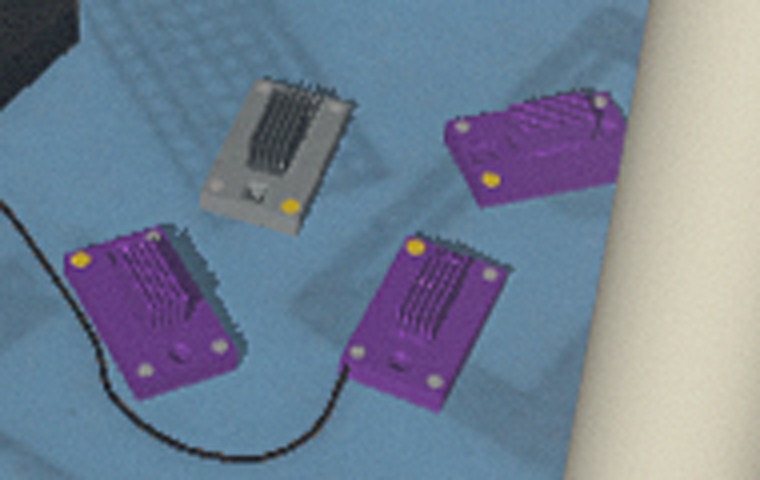

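View pics/a_c2.png

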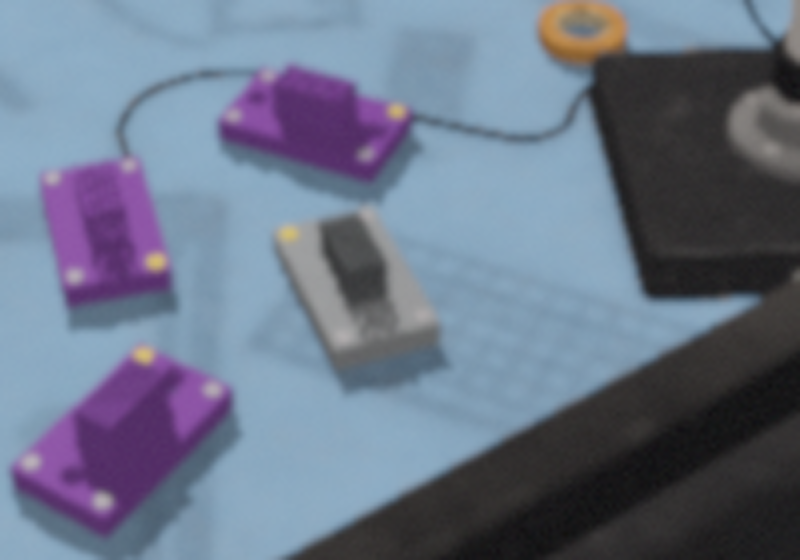

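View pics/a_c3.png

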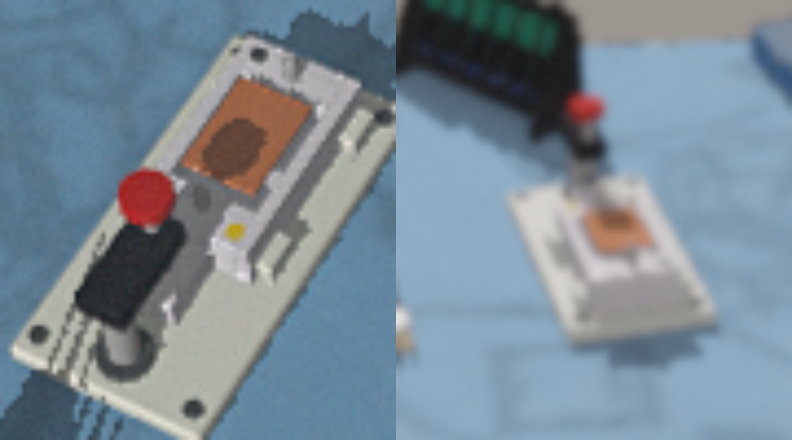

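The scene shows four candidates for the cover: grey at scene (380,200), purple at (348,243), (416,245) and (444,201). The enlarged crops show that only the grey one (dot at 382,217) is the part meant. The nest's yellow dot is at scene (253,333) and the knob at (233,325).

Run:
```python
from h import *
from scipy.spatial.transform import Rotation as Ro
np.set_printoptions(precision=3,suppress=True)
s=readout.read_state();print(s["position"],s["ee_rot"],s["clock"]);R=Ro.from_quat(s["ee_rot"]).as_matrix();print(R)
sc=optics.get_image("scene");si=optics.get_image("side");w=optics.get_image("wrist")
Rw,t=P(w);C=-Rw.T@t;print("cam in tool",R.T@(C-s["position"]),"cam axes in tool\n",R.T@Rw.T)
f=lambda x,y:(310+x/4-.4,165+y/4-.4)
for n,p in [("tl",(262,90)),("tr",(333,105)),("dot",(290,207)),("bl",(215,187))]: print(n,atz(sc,f(*p),16))
g=lambda x,y:(240+x/4-.4,260+y/4-.4)
for n,p in [("dot",(289,233)),("r",(425,315)),("l",(343,337)),("far",(370,212))]: print(n,atz(si,g(*p),16))
print("nestdot",atz(sc,(253.4-.4,332.3),40))
print("knob",tri([(sc,(233,324)),(si,(312.8,193.7))]))
for k in ["dowel_dot","dowel_plain","lug_top","nest_seat"]:
    a=nets.tip_of(k,sc);b=nets.tip_of(k,si)
    if a and b: print(k,tri([(sc,a[0]["uv"]),(si,b[0]["uv"])]))
```

```text
[ 173.229 -600.484  231.308] [-0.14  0.99  0.   -0.  ] 1.2
[[-0.961 -0.277 -0.   ]
 [-0.277  0.961  0.   ]
 [-0.     0.    -1.   ]]
cam in tool [  70.16    -0.421 -142.385] cam axes in tool
 [[ 0.001 -0.96  -0.28 ]
 [ 1.     0.001 -0.001]
 [ 0.001 -0.28   0.96 ]]
tl [ 572.294 -426.44    16.   ]
tr [ 528.739 -443.471   16.   ]
dot [ 499.667 -351.3     16.   ]
bl [ 545.818 -336.397   16.   ]
dot [ 499.944 -348.339   16.   ]
r [ 573.848 -425.242   16.   ]
l [ 526.431 -439.737   16.   ]
far [ 549.58  -332.518   16.   ]
nestdot [511.876 107.198  40.   ]
knob [525.117 144.067 102.257]
dowel_plain [550.952  30.075  35.92 ]
lug_top [526.959 151.685  35.447]
```

move_arm(
  steps=[
    [1,28,16,5,0,0,0.12],
    [1,56,32,10,0,0,0.24],
    [1,84,49,15,0,0,0.36],
    [1,112,65,20,0,0,0.48],
    [1,140,81,20,0,0,0.6],
  ],
)

```text
clock: 2.17
position: [314.6, -519.1, 252.7]
ee_rot: [-0.429, 0.903, -0.001, 0.0]
contact_force: [0.6, -0.8, -0.6]
gripper_width: 85.5
```

move_arm(
  steps=[
    [1,28,16,5,0,0,0.12],
    [1,56,32,10,0,0,0.24],
    [1,84,49,10,0,0,0.36],
    [1,112,65,10,0,0,0.48],
    [1,140,81,10,0,0,0.6],
  ],
)

```text
clock: 2.58
position: [454.5, -437.5, 261.7]
ee_rot: [-0.677, 0.736, -0.0, 0.0]
contact_force: [0.3, -0.9, -0.2]
gripper_width: 85.4
```

move_arm(
  steps=[
    [1,28,16,0,0,0,0.12],
    [1,56,32,0,0,0,0.24],
    [1,84,50,0,0,0,0.37],
    [1,84,50,0,0,0,0.37],
    [1,84,50,0,0,0,0.37],
  ],
)

```text
clock: 3.0
position: [538.5, -387.3, 260.6]
ee_rot: [0.799, -0.601, -0.0, 0.0]
contact_force: [-0.5, 0.1, -0.8]
gripper_width: 85.3
```

Run:
```python
from h import *
np.set_printoptions(precision=3,suppress=True)
s=readout.read_state();print(s["position"],s["ee_rot"],s["clock"],s["joints"],s["contact_force"])
w=optics.get_image("wrist");cv2.imwrite("pics/b_wrist.png",w["frame"]);import pickle;pickle.dump(w,open("b.pkl","wb"))
for k in ["cover_block","hole_dot"]:print(k,nets.tip_of(k,w)[:3])
```

```text
[ 538.5   -387.254  260.563] [ 0.799 -0.601 -0.     0.   ] 3.0 [-0.38   0.435  0.16  -0.    -1.297  0.662] [-0.547  0.064 -0.825]
cover_block [{'uv': [426.6, 286.9], 'conf': 0.87}, {'uv': [297.3, 328.5], 'conf': 0.84}, {'uv': [473.6, 130.6], 'conf': 0.84}]
hole_dot [{'uv': [426.6, 151.9], 'conf': 0.97}, {'uv': [428.5, 241.4], 'conf': 0.87}, {'uv': [273.6, 293.3], 'conf': 0.78}]
```

View pics/b_wrist.png

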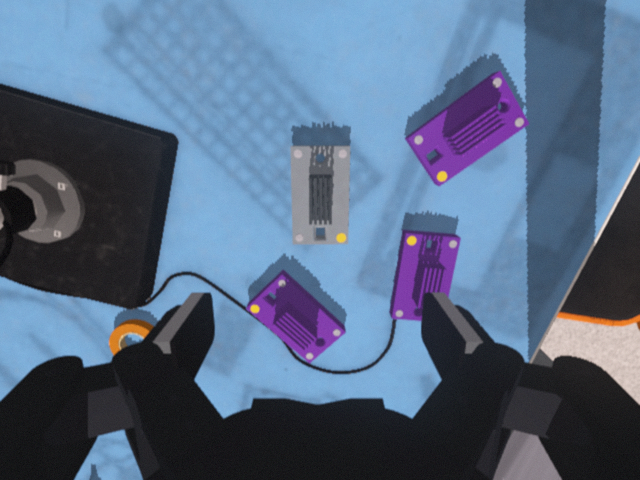

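The wrist view shows the grey cover square in the image, centred near (320,195). Its yellow dot is at (341,238) and its discs at (298,154), (343,154) and (299,239). The purple look-alikes are clear of it.

Run:
```python
from h import *
import pickle
np.set_printoptions(precision=2,suppress=True)
w=pickle.load(open("b.pkl","rb"));im=w["frame"]
cv2.imwrite("pics/b_c.png",cv2.resize(im[135:255,280:362],None,fx=5,fy=5,interpolation=cv2.INTER_CUBIC))
```

```text
(no output)
```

View pics/b_c.png

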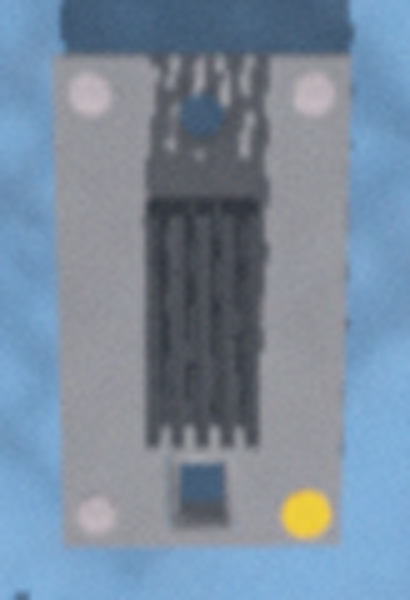

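Run:
```python
from h import *
import pickle
np.set_printoptions(precision=2,suppress=True)
w=pickle.load(open("b.pkl","rb"))
f=lambda x,y:(280+x/5-.4,135+y/5-.4)
for S in ([(90,95),(313,95),(305,513),(96,515)],[(53,55),(348,55),(340,545),(63,548)]):
    q=np.array([atz(w,f(*p),16)[:2] for p in S]);c=q.mean(0);d=(q[2]+q[3]-q[0]-q[1])/2;e=(q[0]+q[3]-q[1]-q[2])/2
    print(c,np.linalg.norm(d),np.linalg.norm(e),np.degrees(np.arctan2(d[1],d[0]))-90,np.degrees(np.arctan2(e[1],e[0])))
q=np.array([atz(w,f(*p),42)[:2] for p in [(147,198),(262,198),(260,445),(146,445)]]);print(q.mean(0),q)
```

```text
[ 537.21 -389.39] 93.90855378641336 47.900336133878874 16.16326356048053 16.469206126323552
[ 537.27 -389.63] 110.07270230339401 63.40284580241219 16.41255538383976 16.510929320414103
[ 537.44 -391.52] [[ 555.82 -413.2 ]
 [ 533.36 -419.72]
 [ 518.71 -369.94]
 [ 541.88 -363.22]]
```

Run:
```python
from h import *
np.set_printoptions(precision=1,suppress=True)
sc=optics.get_image("scene");si=optics.get_image("side")
print(tri([(sc,(265,62)),(si,(455,175))]),tri([(sc,(185,108)),(si,(432,135))]),tri([(sc,(155,135)),(si,(420,103))]),tri([(sc,(20,70)),(si,(411,8))]))
```

```text
[ 816.2 -300.1  350.4] [823.7 -66.4 356.7] [799.4  44.  391.2] [806.9 226.9 609.1]
```

move_arm(
  steps=[
    [-1,2,38,2,0,0,0],
    [-1,3,76,4,0,0,0],
    [-1,4,114,6,0,0,0],
    [-1,5,152,8,0,0,0],
    [-1,6,190,10,0,0,0],
  ],
)

```text
clock: 3.67
position: [542.3, -197.9, 271.8]
ee_rot: [0.798, -0.602, 0.0, -0.0]
contact_force: [1.0, 0.8, -0.4]
gripper_width: 25.6
```

move_arm(
  steps=[
    [-1,0,38,0,0,0,0],
    [-1,0,76,0,0,0,0],
    [-1,0,114,0,0,0,0],
    [-1,0,152,0,0,0,0],
    [-1,0,190,0,0,0,0],
  ],
)

```text
clock: 4.08
position: [542.6, -7.7, 272.0]
ee_rot: [0.798, -0.602, 0.0, -0.0]
contact_force: [1.0, -0.2, -0.0]
gripper_width: 0.0
```

move_arm(
  steps=[
    [-1,0,30,0,0,0,0],
    [-1,0,50,0,0,0,0],
    [-1,0,50,0,0,0,0],
    [-1,0,50,0,0,0,0],
  ],
)

```text
clock: 4.42
position: [543.0, 41.6, 271.6]
ee_rot: [0.799, -0.601, 0.0, -0.0]
contact_force: [-0.2, -0.2, 0.3]
gripper_width: 0.3
```

Run:
```python
from h import *
np.set_printoptions(precision=3,suppress=True)
s=readout.read_state();print(s["position"],s["ee_rot"],s["clock"],s["contact_force"])
w=optics.get_image("wrist");cv2.imwrite("pics/c_wrist.png",w["frame"]);import pickle;pickle.dump(w,open("c.pkl","wb"))
for k,z in [("dowel_dot",40),("dowel_plain",40),("gauge_knob",104)]:print(k,[(d["conf"],d["uv"],atz(w,d["uv"],z)) for d in nets.tip_of(k,w)[:2]])
```

```text
[542.994  41.567 271.631] [ 0.799 -0.601  0.    -0.   ] 4.4167 [-0.241 -0.164  0.334]
dowel_dot [(0.76, [307.9, 258.2], array([536.118, 107.937,  40.   ]))]
dowel_plain [(0.6, [316.0, 184.3], array([550.4  ,  25.234,  40.   ]))]
gauge_knob []
```

View pics/c_wrist.png

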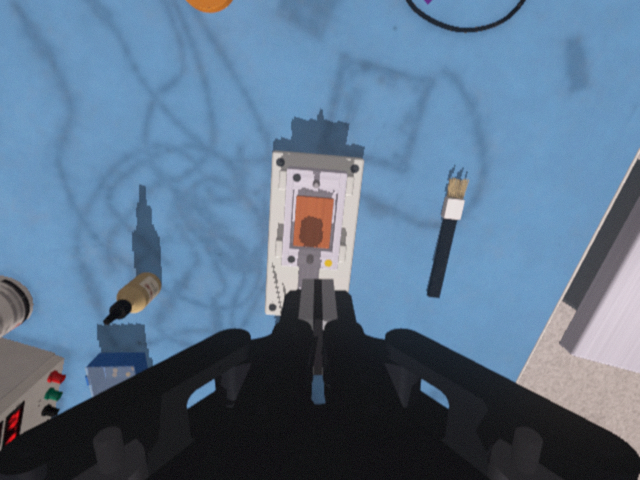

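Run:
```python
import cv2
im=cv2.imread("pics/c_wrist.png")
cv2.imwrite("pics/c_c.png",cv2.resize(im[150:290,260:370],None,fx=4.2,fy=4.2,interpolation=cv2.INTER_CUBIC))
```

```text
(no output)
```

View pics/c_c.png

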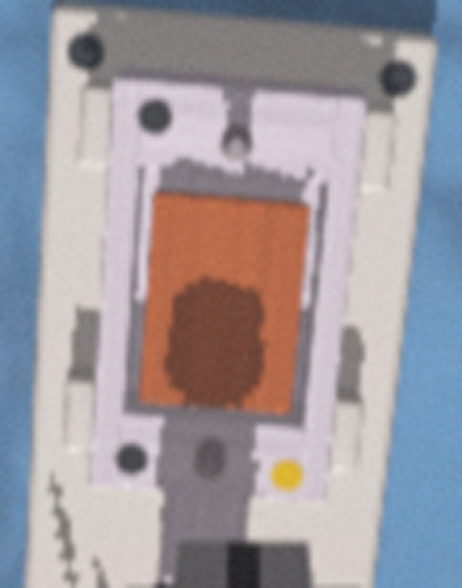

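Run:
```python
from h import *
import pickle
np.set_printoptions(precision=2,suppress=True)
w=pickle.load(open("c.pkl","rb"))
f=lambda x,y:(260+x/4.2-.4,150+y/4.2-.4)
S=[(113,78),(365,97),(325,498),(92,485)]
q=np.array([atz(w,f(*p),40)[:2] for p in S]);c=q.mean(0);d=(q[2]+q[3]-q[0]-q[1])/2;e=(q[0]+q[3]-q[1]-q[2])/2
print(q,c,np.linalg.norm(d),np.linalg.norm(e),np.degrees(np.arctan2(d[1],d[0]))-90,np.degrees(np.arctan2(e[1],e[0])))
D={n:atz(w,f(*p),40) for n,p in dict(k1=(155,115),yel=(287,474),k2=(131,459)).items()};print(D,(D["k1"]+D["yel"])/2)
a=atz(w,f(209,457),50);b=atz(w,f(235,145),52);print("dowels",a,b,(a+b)/2,np.linalg.norm(a-b),np.degrees(np.arctan2(*(a-b)[[1,0]]))-90)
```

```text
[[584.79  17.56]
 [522.94   4.58]
 [501.07 110.36]
 [562.65 124.24]] [542.86  64.18] 108.48489525356221 63.16379504415314 11.701773234220767 12.2717085877813
{'k1': array([572.31,  23.52,  40.  ]), 'yel': array([512.94, 106.57,  40.  ]), 'k2': array([554.45, 114.09,  40.  ])} [542.63  65.05  40.  ]
dowels [535.25 104.12  50.  ] [551.32  23.51  52.  ] [543.29  63.82  51.  ] 82.21862062251193 11.27656579953441
```

move_arm(
  steps=[
    [-1,-6,34,-10,0,0,-0.02],
    [-1,-12,68,-30,0,0,-0.04],
    [-1,-17,102,-60,0,0,-0.07],
    [-1,-17,102,-60,0,0,-0.07],
  ],
)

```text
clock: 4.95
position: [523.5, 144.9, 206.7]
ee_rot: [0.777, -0.629, -0.002, 0.003]
contact_force: [-0.1, -1.8, -0.5]
gripper_width: 0.2
```

Run:
```python
from h import *
np.set_printoptions(precision=3,suppress=True)
s=readout.read_state();print(s["position"],s["ee_rot"],s["clock"],s["contact_force"])
w=optics.get_image("wrist");cv2.imwrite("pics/d_wrist.png",w["frame"]);import pickle;pickle.dump(w,open("d.pkl","wb"))
hsv=cv2.cvtColor(w["frame"],cv2.COLOR_BGR2HSV)
m=(((hsv[...,0]<6)|(hsv[...,0]>174))&(hsv[...,1]>150)&(hsv[...,2]>60)).astype(np.uint8)
n,l,st,ce=cv2.connectedComponentsWithStats(m)
for i in range(1,n):
    if st[i,4]>100: print(st[i],ce[i],atz(w,ce[i],104))
```

```text
[523.522 144.902 206.692] [ 0.777 -0.629 -0.002  0.003] 4.95 [-0.128 -1.831 -0.509]
[297 214  33  34 904] [313.277 230.723] [527.328 142.924 104.   ]
[  0 346  22  15 233] [  9.974 353.652] [743.098 292.546 104.   ]
[  0 413  11  18 103] [  4.417 420.301] [749.519 360.659 104.   ]
```

View pics/d_wrist.png

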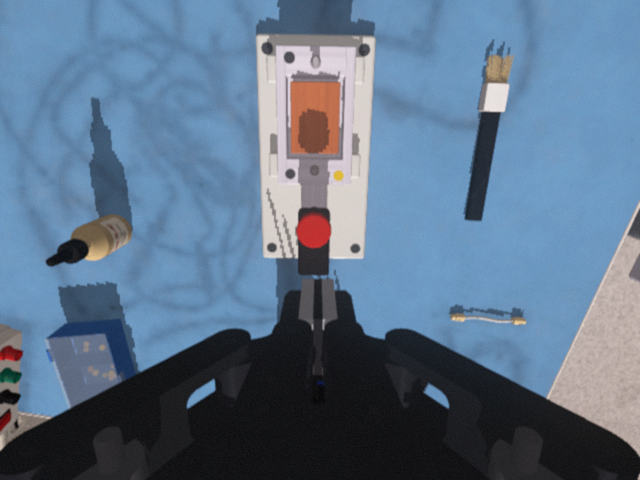

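move_arm(
  steps=[
    [-1,1,-0.5,-30,0,0,0],
    [-1,1,-0.5,-60,0,0,0],
    [-1,1,-0.5,-90,0,0,0],
    [-1,1,-0.5,-100,0,0,0],
    [-1,1,-0.5,-100,0,0,0],
  ],
)

```text
clock: 5.42
position: [526.3, 141.0, 109.4]
ee_rot: [0.777, -0.63, -0.001, 0.002]
contact_force: [1.0, -1.0, -0.0]
gripper_width: 0.1
```

Run:
```python
from h import *
np.set_printoptions(precision=3,suppress=True)
s=readout.read_state();print(s["position"],s["ee_rot"],s["clock"],s["contact_force"])
w=optics.get_image("wrist");cv2.imwrite("pics/e_wrist.png",w["frame"])
```

```text
[526.348 141.047 109.417] [ 0.777 -0.63  -0.001  0.002] 5.4167 [ 1.024 -1.021 -0.047]
```

View pics/e_wrist.png

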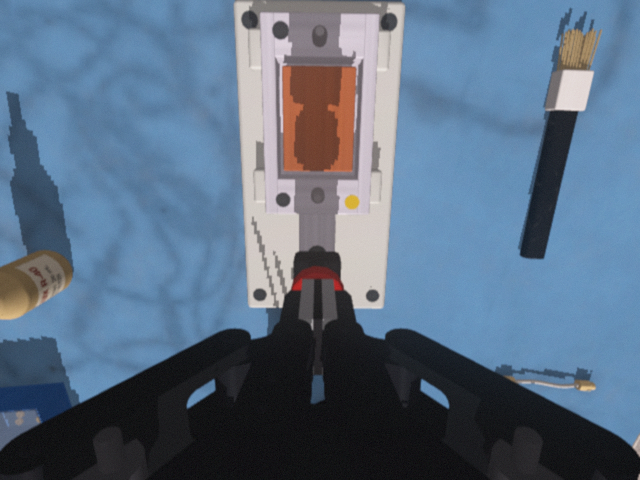

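The fingertips are right above the red knob (fingers and knob at about (317,285)), so I press next.

move_arm(
  steps=[
    [-1,0,1,-4,0,0,0],
    [-1,0,1,-8,0,0,0],
    [-1,0,1,-12,0,0,0],
    [-1,0,1,-15,0,0,0],
    [-1,0,1,-15,0,0,0],
  ],
)

```text
clock: 5.88
position: [528.0, 144.4, 96.8]
ee_rot: [0.777, -0.629, 0.0, -0.001]
contact_force: [0.6, 0.8, 2.0]
gripper_width: -0.2
```

move_arm(
  steps=[
    [-1,0,0,-1,0,0,0],
    [-1,0,0,-2,0,0,0],
    [-1,0,0,-2,0,0,0],
  ],
)

```text
clock: 6.13
position: [527.7, 144.3, 94.6]
ee_rot: [0.777, -0.629, 0.0, -0.001]
contact_force: [2.3, 0.6, 2.6]
gripper_width: -0.1
```

move_arm(
  steps=[
    [-1,0,0,-1,0,0,0],
    [-1,0,0,-2,0,0,0],
    [-1,0,0,-3,0,0,0],
    [-1,0,0,-3,0,0,0],
  ],
)

```text
clock: 6.47
position: [527.8, 144.3, 92.1]
ee_rot: [0.777, -0.629, 0.0, -0.001]
contact_force: [0.7, -0.2, 6.5]
gripper_width: -0.1
```

move_arm(
  steps=[
    [-1,0,0,-0.5,0,0,0],
    [-1,0,0,-1,0,0,0],
    [-1,0,0,-1,0,0,0],
    [-1,0,0,-1,0,0,0],
  ],
)

```text
clock: 6.8
position: [527.9, 144.3, 92.0]
ee_rot: [0.778, -0.629, 0.001, -0.001]
contact_force: [-1.7, -0.2, 11.3]
gripper_width: 0.1
```

move_arm(
  steps=[
    [-1,0,0,6,0,0,0],
    [-1,0,0,14,0,0,0],
    [-1,0,0,30,0,0,0],
    [-1,0,0,30,0,0,0],
    [-1,0,0,30,0,0,0],
  ],
)

```text
clock: 7.22
position: [526.8, 143.9, 120.5]
ee_rot: [0.777, -0.629, -0.0, 0.0]
contact_force: [-0.1, 0.5, -0.6]
gripper_width: 0.0
```

Run:
```python
from h import *
np.set_printoptions(precision=3,suppress=True)
s=readout.read_state();print(s["position"],s["ee_rot"],s["clock"],s["contact_force"])
w=optics.get_image("wrist");cv2.imwrite("pics/f_wrist.png",w["frame"]);import pickle;pickle.dump(w,open("f.pkl","wb"))
sc=optics.get_image("scene");cv2.imwrite("pics/f_s.png",np.hstack([cv2.resize(w["frame"][0:240,220:420],(400,480),interpolation=cv2.INTER_CUBIC),cv2.resize(sc["frame"][280:400,200:300],(400,480))]))
```

```text
[526.766 143.879 120.452] [ 0.777 -0.629 -0.     0.   ] 7.2167 [-0.087  0.5   -0.597]
```

View pics/f_s.png

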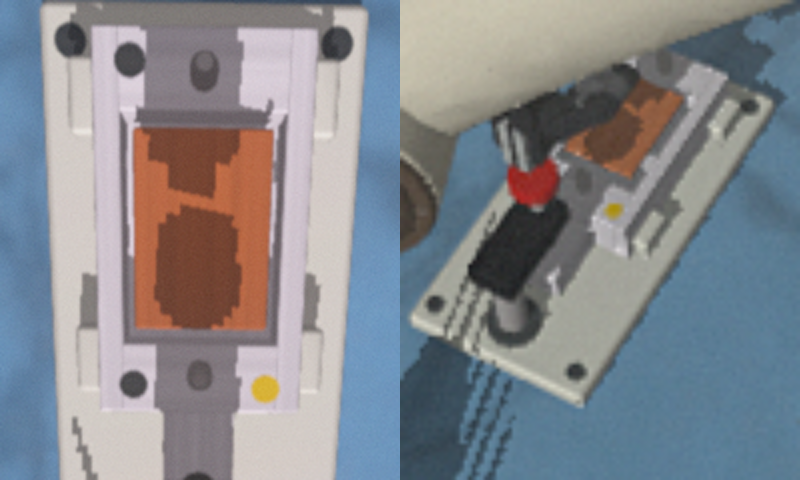

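Run:
```python
from h import *
import pickle
np.set_printoptions(precision=2,suppress=True)
w=pickle.load(open("f.pkl","rb"));R,t=P(w);print(-R.T@t)
f=lambda x,y:(220+x/2-.25,y/2-.25)
S=[(93,26),(317,28),(300,410),(102,408)]
q=np.array([atz(w,f(*p),40)[:2] for p in S]);c=q.mean(0);d=(q[2]+q[3]-q[0]-q[1])/2;e=(q[0]+q[3]-q[1]-q[2])/2
print(q,c,np.linalg.norm(d),np.linalg.norm(e),np.degrees(np.arctan2(d[1],d[0]))-90,np.degrees(np.arctan2(e[1],e[0])))
D={n:atz(w,f(*p),40) for n,p in dict(k1=(130,59),yel=(265,389),k2=(133,384)).items()};print(D,(D["k1"]+D["yel"])/2)
for a0 in (-12,):
  for c0 in ((542.8,64.8),(543.0,65.5)):
    for yaw in (11.5,12.3):
      r=np.radians(yaw);u=np.array([-np.sin(r),np.cos(r)])
      print(c0,yaw,[((proj(w,[*(np.array(c0)+k*u),z])+.25-[220,0])*2) for k in(42,-42) for z in (40,56)])
cv2.imwrite("pics/f_d.png",np.hstack([cv2.resize(w["frame"][15:55,300:350],(400,320),interpolation=cv2.INTER_CUBIC),cv2.resize(w["frame"][170:210,300:350],(400,320),interpolation=cv2.INTER_CUBIC)]))
```

```text
[542.87  74.02 262.81]
[[583.8   18.  ]
 [522.68   5.45]
 [500.34 111.38]
 [562.73 124.01]] [542.39  64.71] 108.16737555085166 63.02440980439128 11.576653623708111 11.519520725893262
{'k1': array([572.23,  23.9 ,  40.  ]), 'yel': array([512.96, 107.1 ,  40.  ]), 'k2': array([554.42, 114.3 ,  40.  ])} [542.59  65.5   40.  ]
(542.8, 64.8) 11.5 [array([199.94, 371.48]), array([200.31, 379.5 ]), array([203.26,  75.44]), array([203.95,  59.81])]
(542.8, 64.8) 12.3 [array([201.79, 371.48]), array([202.3 , 379.51]), array([201.19,  75.43]), array([201.71,  59.8 ])]
(543.0, 65.5) 11.5 [array([198.86, 373.51]), array([199.15, 381.67]), array([202.05,  77.97]), array([202.64,  62.57])]
(543.0, 65.5) 12.3 [array([200.71, 373.51]), array([201.14, 381.68]), array([199.98,  77.96]), array([200.4 ,  62.56])]
```

View pics/f_d.png

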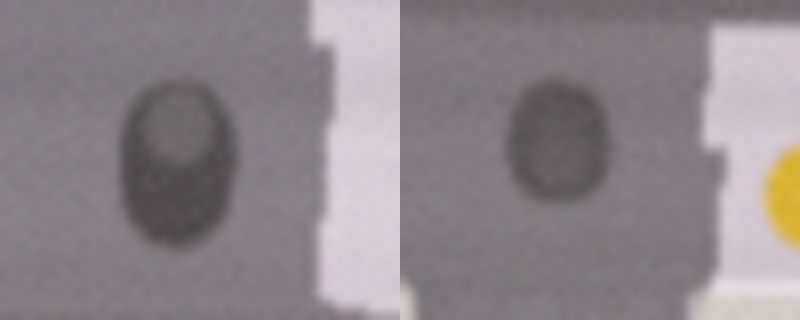

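Run:
```python
from h import *
import pickle
np.set_printoptions(precision=2,suppress=True)
w=pickle.load(open("f.pkl","rb"))
a=atz(w,(318.9,188.3),56);b=atz(w,(322.06,29.8),56);print(a,b,(a+b)/2,np.linalg.norm(a-b),np.degrees(np.arctan2(*(a-b)[[1,0]]))-90)
```

```text
[535.16 105.38  56.  ] [550.99  23.67  56.  ] [543.07  64.53  56.  ] 83.23203660981429 10.966288265131638
```

Checks: the knob bottomed at z = 92 (12 mm travel, force rising without motion), and it is back up. The nest centre is about (542.8, 64.7) with yaw 11.5°. Next, the cover.

move_arm(
  steps=[
    [-1,0,-20,30,0,0,0],
    [-1,0,-60,40,0,0,0],
    [1,2,-100,40,0,0,0.02],
    [1,2,-140,40,0,0,0.04],
    [1,4,-180,40,0,0,0.075],
  ],
)

```text
clock: 7.73
position: [530.0, -37.5, 159.6]
ee_rot: [0.801, -0.599, -0.001, 0.001]
contact_force: [0.6, -0.1, -0.4]
gripper_width: 35.8
```

move_arm(
  steps=[
    [1,0,-40,0,0,0,0],
    [1,2,-80,0,0,0,0],
    [1,2,-120,0,0,0,0],
    [1,4,-160,0,0,0,0],
    [1,5,-200,0,0,0,0],
  ],
)

```text
clock: 8.15
position: [535.2, -237.7, 159.1]
ee_rot: [0.8, -0.6, -0.001, 0.0]
contact_force: [1.3, 0.8, 0.3]
gripper_width: 85.4
```

move_arm(
  steps=[
    [1,0,-40,0,0,0,0],
    [1,0,-80,0,0,0,0],
    [1,0,-120,0,0,0,0],
    [1,1,-153,0,0,0,0],
    [1,1,-153,-30,0,0,0],
  ],
)

```text
clock: 8.57
position: [539.6, -396.7, 134.4]
ee_rot: [0.799, -0.601, 0.006, 0.0]
contact_force: [1.5, 0.3, 1.5]
gripper_width: 85.4
```

Run:
```python
from h import *
np.set_printoptions(precision=3,suppress=True)
s=readout.read_state();print(s["position"],s["ee_rot"],s["clock"],s["contact_force"],2*np.degrees(np.arctan2(s["ee_rot"][1],s["ee_rot"][0]))+90)
w=optics.get_image("wrist");cv2.imwrite("pics/g_wrist.png",w["frame"]);import pickle;pickle.dump(w,open("g.pkl","wb"))
```

```text
[ 539.593 -396.676  134.419] [ 0.799 -0.601  0.006  0.   ] 8.5667 [1.454 0.255 1.513] 16.089934577036573
```

View pics/g_wrist.png

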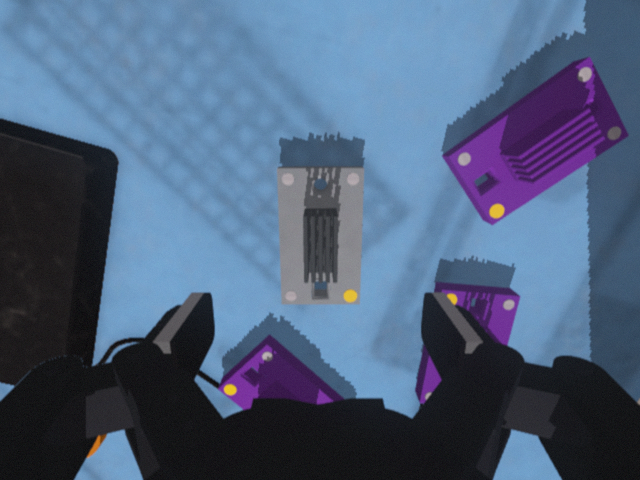

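move_arm(
  steps=[
    [1,0,0,-30,0,0,0],
    [1,0,0,-60,0,0,0],
    [1,0,0,-70,0,0,0],
    [1,0,0,-70,0,0,0],
    [1,0,0,-70,0,0,0],
  ],
)

```text
clock: 9.03
position: [537.2, -388.6, 60.2]
ee_rot: [0.801, -0.599, -0.001, 0.0]
contact_force: [0.1, -0.4, 0.5]
gripper_width: 85.2
```

Run:
```python
from h import *
np.set_printoptions(precision=3,suppress=True)
s=readout.read_state();print(s["position"],s["ee_rot"],s["clock"],s["contact_force"],2*np.degrees(np.arctan2(s["ee_rot"][1],s["ee_rot"][0]))+90)
w=optics.get_image("wrist");cv2.imwrite("pics/h_wrist.png",w["frame"]);import pickle;pickle.dump(w,open("h.pkl","wb"))
```

```text
[ 537.245 -388.647   60.228] [ 0.801 -0.599 -0.001  0.   ] 9.0333 [ 0.063 -0.353  0.464] 16.391266676941484
```

View pics/h_wrist.png

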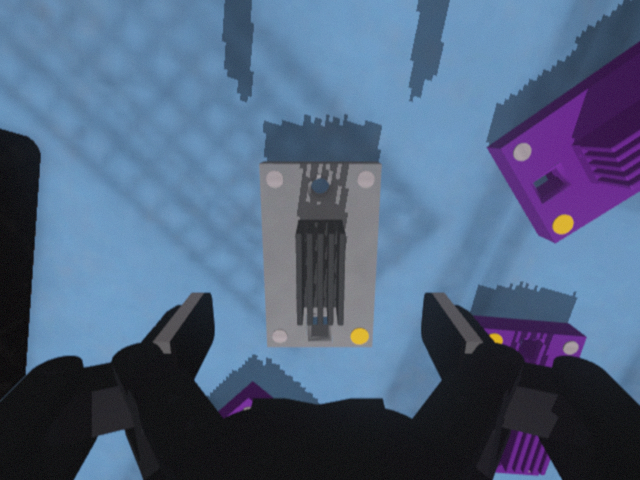

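Run:
```python
from h import *
import pickle
np.set_printoptions(precision=2,suppress=True)
w=pickle.load(open("h.pkl","rb"))
for S in ([(274,179),(366,179),(360,336.5),(280,337)],[(260,163.5),(381,163.5),(374,346),(266,346)]):
    q=np.array([atz(w,p,16)[:2] for p in S]);c=q.mean(0);d=(q[2]+q[3]-q[0]-q[1])/2;e=(q[0]+q[3]-q[1]-q[2])/2
    print(c,np.linalg.norm(d),np.linalg.norm(e),np.degrees(np.arctan2(d[1],d[0]))-90,np.degrees(np.arctan2(e[1],e[0])))
r=np.radians(16.39);T=np.array([[np.cos(r),np.sin(r)],[-np.sin(r),np.cos(r)]])
for p in [(476,318),(585,335),(497,340)]: print(T@(atz(w,p,16)[:2]-[537.2,-388.6]))
print(T@(np.mean([atz(w,p,42)[:2] for p in [(296,225),(345,225)]],0)-[537.2,-388.6]))
```

```text
[ 536.83 -388.98] 94.767719872212 48.38862862504351 16.53836223471511 16.58699582659976
[ 536.94 -389.8 ] 109.22079441334665 64.36862917983363 16.405440235928467 16.383524228573272
[-93.12  34.51]
[-160.37   46.02]
[-107.74   49.43]
[ -0.38 -29.42]
```

move_arm(
  steps=[
    [1,-0.3,-0.8,-20,0,0,0],
    [1,-0.3,-0.8,-35,0,0,0],
    [1,-0.3,-0.8,-41,0,0,0],
    [1,-0.3,-0.8,-41,0,0,0],
    [1,-0.3,-0.8,-41,0,0,0],
  ],
)

```text
clock: 9.5
position: [537.8, -390.2, 20.8]
ee_rot: [0.801, -0.599, 0.001, -0.0]
contact_force: [0.0, 0.6, 0.3]
gripper_width: 85.3
```

move_arm(
  steps=[
    [-1,0,0,0,0,0,0],
    [-1,0,0,0,0,0,0],
    [-1,0,0,0,0,0,0],
    [-1,0,0,0,0,0,0],
    [-1,0,0,0,0,0,0],
  ],
)

```text
clock: 9.92
position: [537.1, -389.9, 19.7]
ee_rot: [0.8, -0.6, 0.0, -0.0]
contact_force: [1.0, 1.1, 0.2]
gripper_width: 25.6
```

move_arm(
  steps=[
    [-1,0,0,0,0,0,0],
    [-1,0,0,0,0,0,0],
    [-1,0,0,0,0,0,0],
  ],
)

```text
clock: 10.17
position: [537.3, -390.0, 19.9]
ee_rot: [0.8, -0.599, 0.001, -0.0]
contact_force: [0.2, 0.4, 3.0]
gripper_width: 23.0
```

move_arm(
  steps=[
    [-1,0,0,10,0,0,0],
    [-1,0,0,30,0,0,0],
    [-1,0,0,60,0,0,0],
    [-1,0,0,90,0,0,0],
    [-1,0,0,110,0,0,0],
  ],
)

```text
clock: 10.58
position: [537.3, -390.2, 132.2]
ee_rot: [0.8, -0.599, 0.001, -0.0]
contact_force: [1.0, 0.2, -0.5]
gripper_width: 23.2
```

move_arm(
  steps=[
    [-1,0,15,10,0,0,0],
    [-1,0,45,10,0,0,0],
    [-1,0,80,10,0,0,-0.02],
    [-1,1,120,10,0,0,-0.04],
    [-1,2,160,10,0,0,-0.06],
  ],
)

```text
clock: 11.0
position: [537.4, -227.9, 138.5]
ee_rot: [0.781, -0.624, -0.001, 0.0]
contact_force: [1.0, 0.3, -0.5]
gripper_width: 23.0
```

Run:
```python
from h import *
np.set_printoptions(precision=3,suppress=True)
s=readout.read_state();print(s["position"],s["ee_rot"],s["clock"],s["contact_force"],2*np.degrees(np.arctan2(s["ee_rot"][1],s["ee_rot"][0]))+90,s["gripper_width"])
w=optics.get_image("wrist");cv2.imwrite("pics/i_wrist.png",w["frame"]);import pickle;pickle.dump(w,open("i.pkl","wb"))
```

```text
[ 537.418 -227.877  138.519] [ 0.781 -0.624 -0.001  0.   ] 11.0 [ 0.969  0.283 -0.484] 12.73913372431744 23.02601328610758
```

View pics/i_wrist.png

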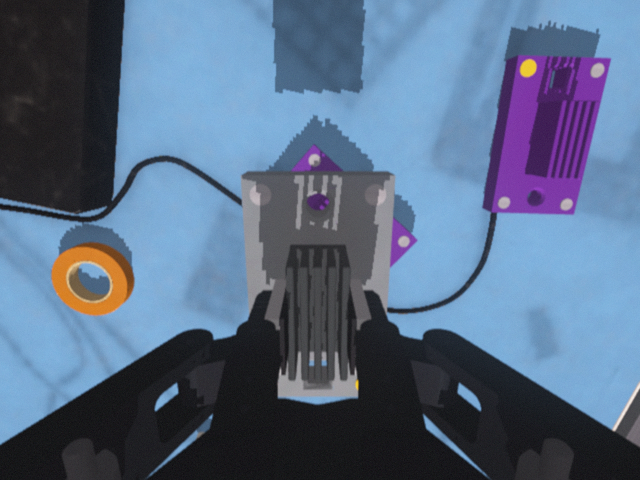

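```bash
cat >> h.py <<'E'
CT=np.array([70.16,-0.421,-142.385]);AT=np.array([[0.001,-0.96,-0.28],[1,0.001,-0.001],[0.001,-0.28,0.96]])
def tool_at(pic,uv,tz):
    d=AT@np.array([(uv[0]-pic["cx"])/pic["fx"],(uv[1]-pic["cy"])/pic["fy"],1.])
    return CT+d*(tz-CT[2])/d[2]
E
python3 - <<'E'
from h import *
import pickle
np.set_printoptions(precision=2,suppress=True)
w=pickle.load(open("i.pkl","rb"))
cv2.imwrite("pics/i_c.png",cv2.resize(w["frame"][160:260,235:405],None,fx=4.5,fy=4.5,interpolation=cv2.INTER_CUBIC))
for n,p in dict(d1=(260,195),d2=(376,195),c1=(243,173),c2=(395,173)).items(): print(n,tool_at(w,p,3.9))
E
```

```text
d1 [ 44.46 -24.66   3.9 ]
d2 [44.52 23.94  3.9 ]
c1 [ 53.6  -31.25   3.9 ]
c2 [53.67 31.33  3.9 ]
```

View pics/i_c.png

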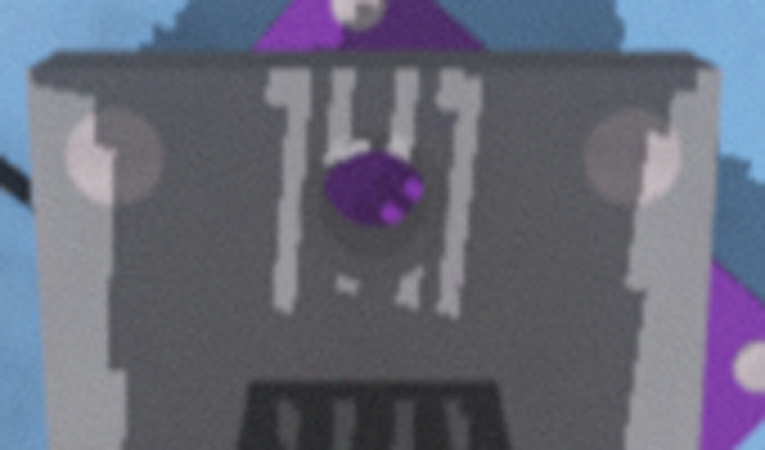

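move_arm(
  steps=[
    [-1,1,38,0,0,0,-0.01],
    [-1,1,76,0,0,0,-0.02],
    [-1,2,114,0,0,0,-0.024],
    [-1,3,152,0,0,0,-0.024],
    [-1,4,190,0,0,0,-0.024],
  ],
)

```text
clock: 11.47
position: [541.4, -37.8, 138.8]
ee_rot: [0.774, -0.633, -0.001, 0.001]
contact_force: [1.0, -0.1, -2.1]
gripper_width: 22.7
```

move_arm(
  steps=[
    [-1,0,35,0,0,0,0],
    [-1,0,65,0,0,0,0],
    [-1,0,90,0,0,0,0],
    [-1,0,100,-10,0,0,0],
    [-1,0,100,-20,0,0,0],
  ],
)

```text
clock: 11.88
position: [542.5, 62.5, 118.9]
ee_rot: [0.776, -0.631, -0.0, -0.0]
contact_force: [-0.6, 0.4, -2.7]
gripper_width: 23.0
```

move_arm(
  steps=[
    [-1,0,0,0,0,0,0],
    [-1,0,0,0,0,0,0],
    [-1,0,0,0,0,0,0],
  ],
)

```text
clock: 12.13
position: [542.6, 59.0, 119.0]
ee_rot: [0.774, -0.633, -0.0, 0.001]
contact_force: [0.2, -0.9, -1.2]
gripper_width: 23.1
```

```bash
cat > look.py <<'E'
from h import *
import sys,pickle
np.set_printoptions(precision=3,suppress=True)
n=sys.argv[1]
s=readout.read_state();print(s["position"],s["ee_rot"],s["clock"],s["contact_force"],2*np.degrees(np.arctan2(s["ee_rot"][1],s["ee_rot"][0]))+90,s["gripper_width"])
w=optics.get_image("wrist");cv2.imwrite(f"pics/{n}_wrist.png",w["frame"]);pickle.dump(w,open(n+".pkl","wb"))
sc=optics.get_image("scene");si=optics.get_image("side")
pickle.dump((sc,si),open(n+"2.pkl","wb"))
cv2.imwrite(f"pics/{n}_m.png",np.hstack([cv2.resize(sc["frame"][270:390,200:300],(400,480),interpolation=cv2.INTER_CUBIC),cv2.resize(si["frame"][160:280,270:370],(400,480),interpolation=cv2.INTER_CUBIC)]))
E
python3 look.py j
```

```text
[542.632  58.993 118.953] [ 0.774 -0.633 -0.     0.001] 12.1333 [ 0.155 -0.86  -1.162] 11.431013548320323 23.050919788511308
```

View pics/j_wrist.png

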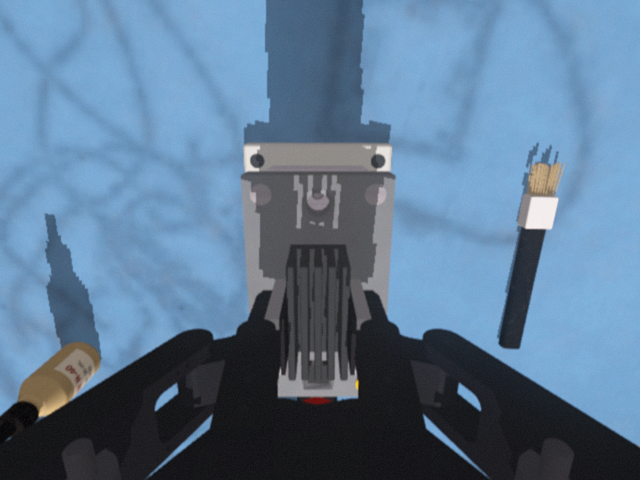

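View pics/j_m.png

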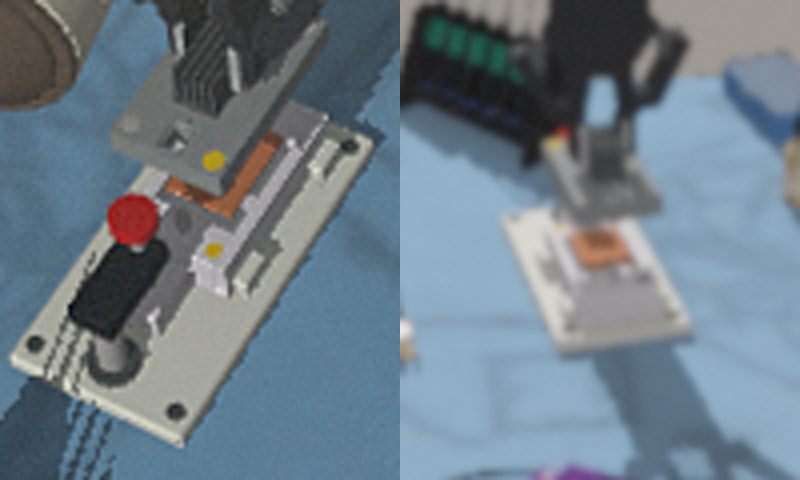

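move_arm(
  steps=[
    [-1,0.2,2,-10,0,0,0],
    [-1,0.4,4.5,-20,0,0,0],
    [-1,0.4,4.5,-29,0,0,0],
    [-1,0.4,4.5,-29,0,0,0],
    [-1,0.4,4.5,-29,0,0,0],
  ],
)

```text
clock: 12.7
position: [542.6, 64.5, 89.1]
ee_rot: [0.775, -0.633, -0.001, 0.001]
contact_force: [0.0, -0.6, -1.4]
gripper_width: 23.0
```

```bash
python3 look.py k
python3 - <<'E'
import cv2
im=cv2.imread("pics/k_wrist.png")
cv2.imwrite("pics/k_c.png",cv2.resize(im[140:260,235:405],None,fx=4.5,fy=4.5,interpolation=cv2.INTER_CUBIC))
E
```

```text
[542.647  64.46   89.093] [ 0.775 -0.633 -0.001  0.001] 12.7 [ 0.035 -0.62  -1.358] 11.524794021266317 22.992588262227837
```

View pics/k_c.png

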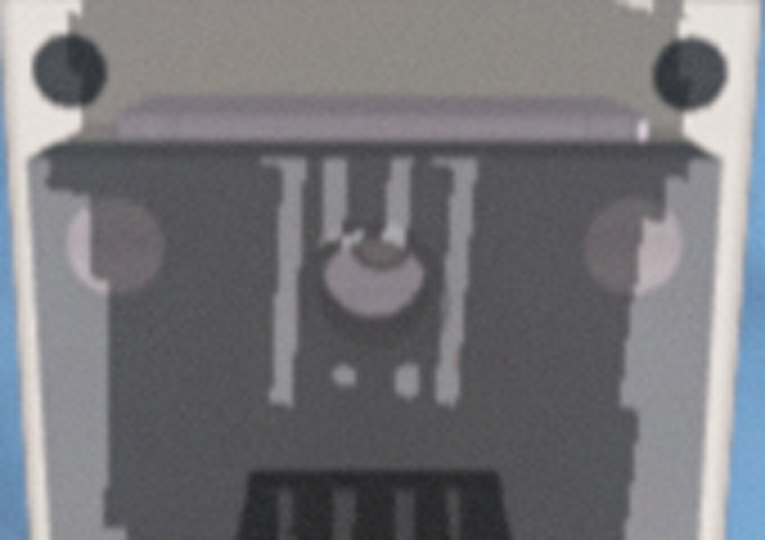

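View pics/k_m.png

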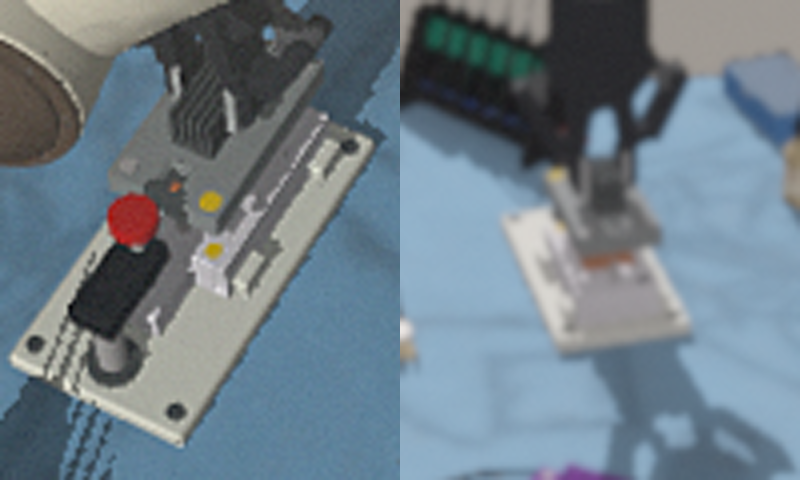

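Run:
```python
from h import *
import pickle
np.set_printoptions(precision=2,suppress=True)
w=pickle.load(open("k.pkl","rb"))
f=lambda x,y:(235+x/4.5-.4,140+y/4.5-.4)
def toolproj(X):
    c=AT.T@(np.asarray(X,float)-CT); return ((w["fx"]*c[0]/c[2]+w["cx"]+.4-235)*4.5,(w["fy"]*c[1]/c[2]+w["cy"]+.4-140)*4.5)
print("discs",tool_at(w,f(115,246),3.9),tool_at(w,f(633,246),3.9),"edge",tool_at(w,f(375,157),3.9),"bottom edge",tool_at(w,f(375,143),19.9))
print("dowel lower edge@top z",tool_at(w,f(383,270),33.1),tool_at(w,f(383,270),38.1))
for xx in (39.0,39.5,40.5,41.5):
  print(xx,"hole top -y/+y rim",toolproj([xx+5.25,0,3.9])[1],toolproj([xx-5.25,0,3.9])[1],"bottom",toolproj([xx+5.25,0,19.9])[1],toolproj([xx-5.25,0,19.9])[1],toolproj([xx,0,3.9])[0])
```

```text
discs [ 44.77 -24.58   3.9 ] [44.83 23.62  3.9 ] edge [53.02 -0.39  3.9 ] bottom edge [52.56 -0.39 19.9 ]
dowel lower edge@top z [37.03  0.53 33.1 ] [36.08  0.55 38.1 ]
39.0 hole top -y/+y rim 251.85415632239767 361.32239847804397 bottom 224.5591611269071 324.3810124819521 378.51627399630263
39.5 hole top -y/+y rim 246.53256850419365 356.20661462034974 bottom 219.71586964531292 319.7078426763394 378.52694741993776
40.5 hole top -y/+y rim 235.85903912899147 345.9464381821151 bottom 210.00427029275858 310.33779399612365 378.5483545455303
41.5 hole top -y/+y rim 225.1448453641516 335.64793868474425 bottom 200.2591719359607 300.9359993456765 378.5698424211804
```

Run:
```python
import cv2
im=cv2.imread("pics/k_wrist.png")
cv2.imwrite("pics/k_d.png",cv2.resize(im[185:220,300:336],None,fx=16,fy=16,interpolation=cv2.INTER_CUBIC))
```

```text
(no output)
```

View pics/k_d.png

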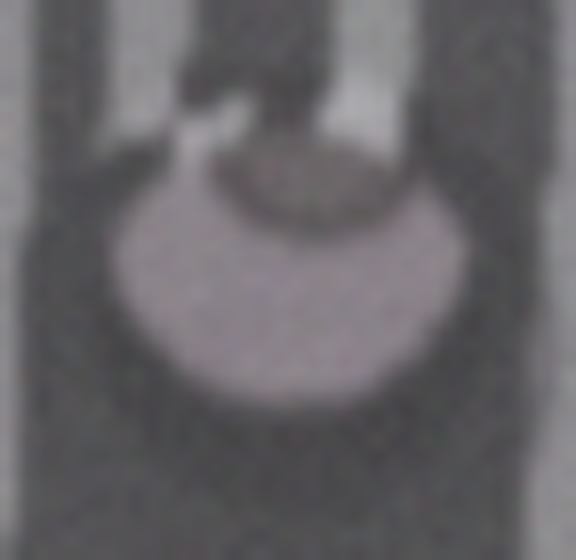

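Run:
```python
from h import *
import pickle
np.set_printoptions(precision=2,suppress=True)
w=pickle.load(open("k.pkl","rb"))
g=lambda x,y:(300+x/16-.5,185+y/16-.5)
print("hole bottom centre(low rim)",tool_at(w,g(289,405),19.9)+[5.25,0,0],"widest",tool_at(w,g(289,240),19.9))
print("dowel shoulder",tool_at(w,g(310,240),38.1)+[4,0,0],"top disc",tool_at(w,g(305,215),33.1)+[2.2,0,0])
```

```text
hole bottom centre(low rim) [39.9  -0.54 19.9 ] widest [39.56 -0.55 19.9 ]
dowel shoulder [40.13  0.12 38.1 ] top disc [40.07 -0.06 33.1 ]
```

The hole and dowel line up within 0.5 mm: in the crop, the dowel tip shows through the hole at px (319,196). I shift by that and descend.

move_arm(
  steps=[
    [-1,0.5,0,-5,0,0,0],
    [-1,0.5,0,-10,0,0,0],
    [-1,0.5,0,-14,0,0,0],
    [-1,0.5,0,-18,0,0,0],
    [-1,0.5,0,-18,0,0,0],
  ],
)

```text
clock: 13.27
position: [543.1, 64.4, 71.1]
ee_rot: [0.774, -0.633, -0.001, 0.001]
contact_force: [-0.5, 0.1, -2.2]
gripper_width: 23.0
```

move_arm(
  steps=[
    [-1,0,0,-2,0,0,0],
    [-1,0,0,-4,0,0,0],
    [-1,0,0,-4,0,0,0],
  ],
)

```text
clock: 13.52
position: [543.2, 64.5, 67.8]
ee_rot: [0.774, -0.633, -0.0, 0.001]
contact_force: [-0.3, -0.3, -3.4]
gripper_width: 22.6
```

```bash
python3 look.py l
python3 - <<'E'
import cv2
im=cv2.imread("pics/l_wrist.png")
cv2.imwrite("pics/l_c.png",cv2.resize(im[140:260,235:405],None,fx=4.5,fy=4.5,interpolation=cv2.INTER_CUBIC))
E
```

```text
[543.243  64.519  67.8  ] [ 0.774 -0.633 -0.     0.001] 13.5167 [-0.284 -0.309 -3.362] 11.498162943577341 22.56062236557991
```

View pics/l_c.png

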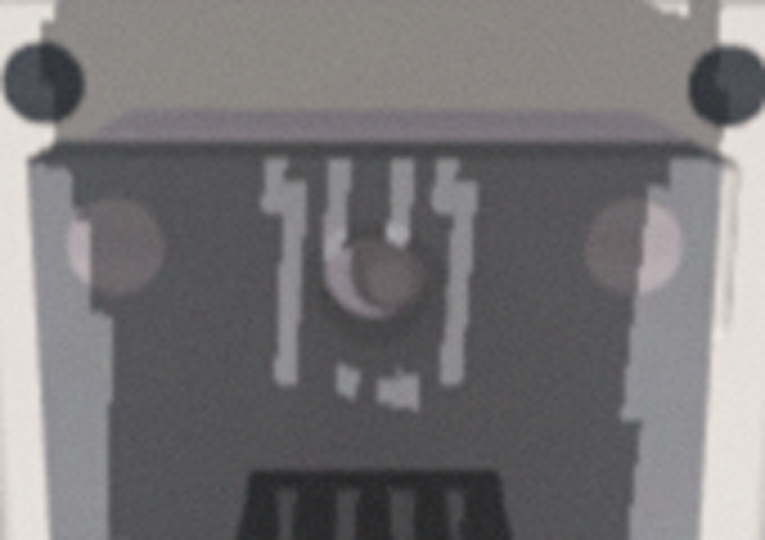

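View pics/l_m.png

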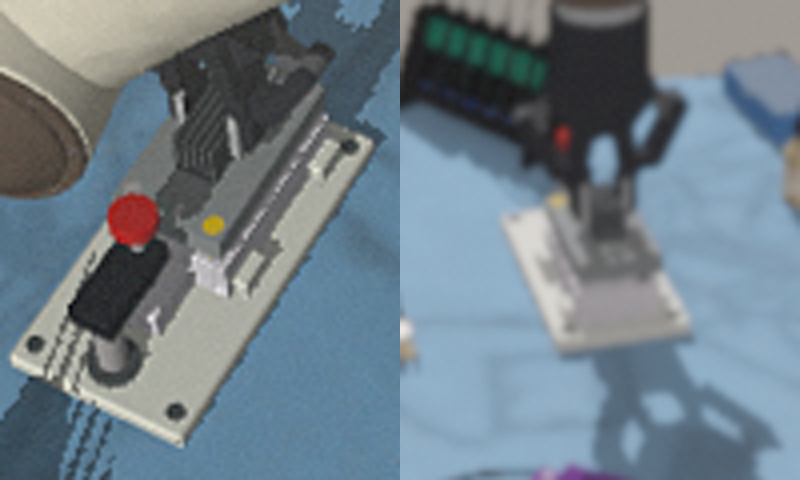

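The image's right is tool +y, which is world −x, so my 0.5 mm correction went the wrong way. I mend it by moving −1.1 mm in x before pressing.

move_arm(
  steps=[
    [-1,-0.6,-0.1,0,0,0,0],
    [-1,-1.1,-0.2,0,0,0,0],
    [-1,-1.1,-0.2,0,0,0,0],
  ],
)

```text
clock: 13.92
position: [543.1, 64.6, 68.6]
ee_rot: [0.775, -0.633, 0.0, -0.0]
contact_force: [-0.3, -1.0, -2.9]
gripper_width: 22.9
```

```bash
python3 look.py m
python3 - <<'E'
import cv2
im=cv2.imread("pics/m_wrist.png")
cv2.imwrite("pics/m_c.png",cv2.resize(im[185:220,300:336],None,fx=16,fy=16,interpolation=cv2.INTER_CUBIC))
E
```

```text
[543.089  64.62   68.624] [ 0.775 -0.633  0.    -0.   ] 13.9167 [-0.307 -1.012 -2.895] 11.529292130414518 22.93718622339514
```

View pics/m_c.png

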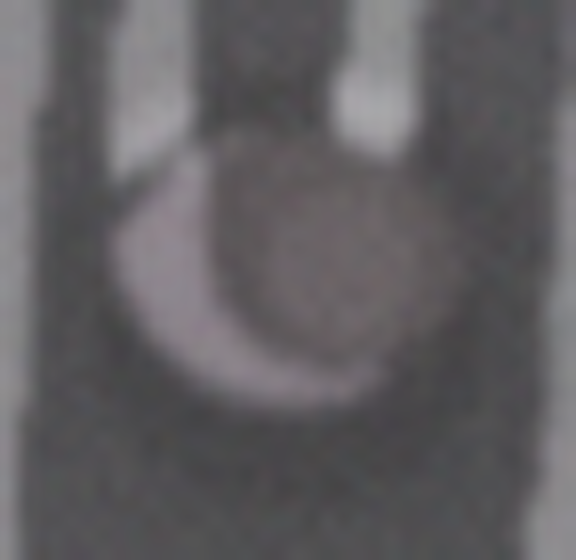

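move_arm(
  steps=[
    [-1,0,0,0,0,0,0],
    [-1,0,0,0,0,0,0],
  ],
)

```text
clock: 14.23
position: [543.0, 64.6, 68.5]
ee_rot: [0.775, -0.633, 0.0, -0.0]
contact_force: [-0.3, -1.1, -1.1]
gripper_width: 22.7
```

```bash
python3 look.py n
python3 - <<'E'
import cv2
im=cv2.imread("pics/n_wrist.png")
cv2.imwrite("pics/n_c.png",cv2.resize(im[185:220,300:336],None,fx=16,fy=16,interpolation=cv2.INTER_CUBIC))
E
```

```text
[543.039  64.641  68.513] [ 0.775 -0.633  0.    -0.   ] 14.2333 [-0.327 -1.05  -1.145] 11.527258767758 22.74889099965835
```

View pics/n_c.png

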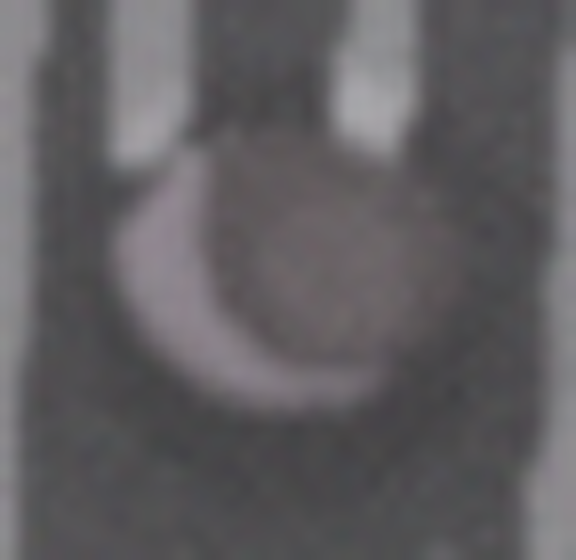

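The dowels are already through at their full diameter without side force, so I press straight down.

move_arm(
  steps=[
    [-1,0,0,-2,0,0,0],
    [-1,0,0,-4,0,0,0],
    [-1,0,0,-6,0,0,0],
    [-1,0,0,-8,0,0,0],
    [-1,0,0,-8,0,0,0],
  ],
)

```text
clock: 14.8
position: [543.0, 64.6, 60.9]
ee_rot: [0.775, -0.632, 0.0, -0.0]
contact_force: [-2.7, -0.4, 6.7]
gripper_width: 23.0
```

move_arm(
  steps=[
    [-1,0,0,-1,0,0,0],
    [-1,0,0,-2,0,0,0],
    [-1,0,0,-2,0,0,0],
  ],
)

```text
clock: 15.05
position: [543.0, 64.6, 59.8]
ee_rot: [0.775, -0.632, 0.0, -0.0]
contact_force: [-3.1, -0.3, 10.0]
gripper_width: 22.5
```

move_arm(
  steps=[
    [-1,0,0,-1,0,0,0],
    [-1,0,0,-2,0,0,0],
    [-1,0,0,-2,0,0,0],
    [-1,0,0,-2,0,0,0],
  ],
)

```text
clock: 15.38
position: [543.0, 64.6, 59.8]
ee_rot: [0.775, -0.632, 0.001, -0.0]
contact_force: [-7.0, 1.0, 21.7]
gripper_width: 22.8
```

move_arm(
  steps=[
    [-1,0,0,-0.6,0,0,0],
    [-1,0,0,-0.6,0,0,0],
    [-1,0,0,-0.6,0,0,0],
  ],
)

```text
clock: 15.63
position: [543.0, 64.6, 59.7]
ee_rot: [0.775, -0.632, 0.001, -0.0]
contact_force: [-9.8, 1.0, 24.5]
gripper_width: 22.8
```

```bash
python3 look.py o
python3 - <<'E'
import cv2
im=cv2.imread("pics/o_wrist.png")
cv2.imwrite("pics/o_c.png",cv2.resize(im[130:260,225:415],None,fx=4.2,fy=4.2,interpolation=cv2.INTER_CUBIC))
E
```

```text
[543.012  64.605  59.744] [ 0.775 -0.632  0.001 -0.   ] 15.6333 [-9.796  0.962 24.497] 11.596182443097433 22.804502832542955
```

View pics/o_c.png

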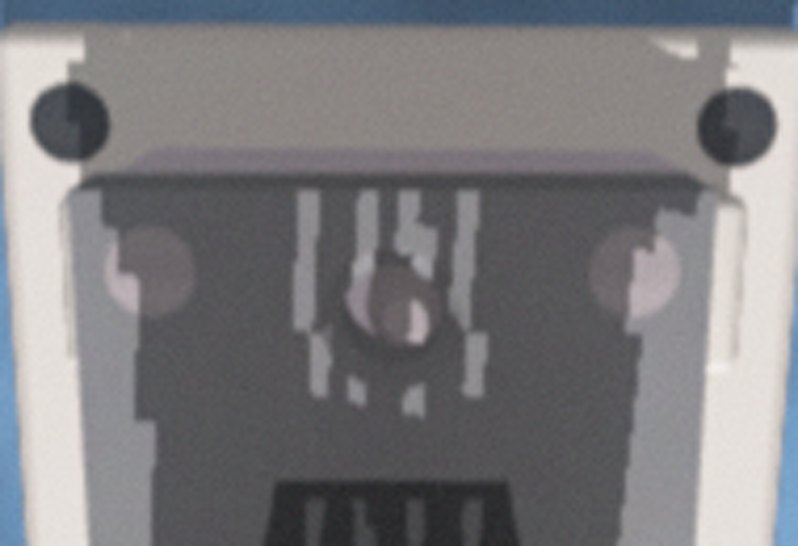

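View pics/o_m.png

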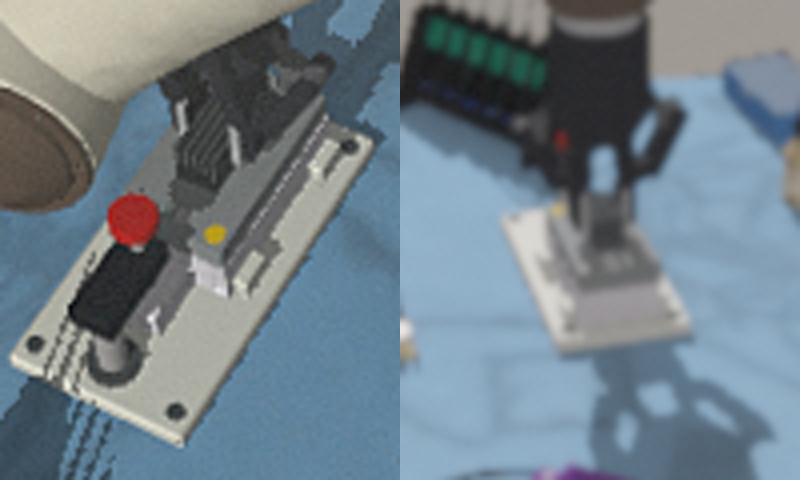

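move_arm(
  steps=[
    [-1,0,0,0,0,0,0],
    [-1,0,0,0,0,0,0],
    [-1,0,0,0,0,0,0],
    [-1,0,0,0,0,0,0],
    [-1,0,0,0,0,0,0],
  ],
)

```text
clock: 16.2
position: [543.0, 64.6, 59.8]
ee_rot: [0.775, -0.632, 0.001, -0.0]
contact_force: [-9.9, 1.0, 25.6]
gripper_width: 22.6
```

```bash
python3 -c "
from h import *
print(workorder.job_done())"
```

```text
the job is handed in; nothing more can be done
None
```

I handed the job in at 16.2 s with the arm still pressing the cover shut on the lower half. No verdict was reported.

- **Gauge:** I pushed the red knob straight down. It stopped at TCP z = 92 mm, which is the expected 12 mm of travel, and the force then rose to 11 N with no further movement. After I released it, the camera showed the knob back up.
- **Cover:** I picked up the grey cover by its finned block; the purple look-alikes were not touched. I set it on both dowels with the yellow dots at the same corner.
- **Pressing:** TCP z stopped at 59.8 mm, where a fully shut cover should be (59.9 mm). The force held steady at about 25 N down, and the pictures show no gap.

**What did not fit:**
- **Cover position in the grip:** my pictures differed by about 2 mm on where the cover sat along its length. I aligned it by sighting the dowel through the plain hole instead.
- **Sideways correction:** my 0.5 mm correction went the wrong way, and the 1.1 mm move to mend it barely shifted the arm. The dowels still entered freely, but a side force of about 10 N remained at the end, well under the limits.

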